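# Ready the tablet press for its next run

## Task

Get the tablet press ready for its next run: seat the loose feed hopper fully home on the two pegs of its stand, and stand every brown glass vial upright on the press's narrow raised ledge. Only when all of that is in place, push the sliding glass guard along its track until it closes against the frame post. Leave the bell, the porcelain lid and the scoop where they are.

Things in the scene. Friction and masses are not known exactly. Their poses are not given: they have to be found in the camera images.
- press: the tablet press, fixed: green base plate 170 (x) by 470 mm (y -245 to 225), 12 mm thick, bearing the hopper stand, ledge, glass guard and, at x = 20, y = 195 mm, a nickel column 72 mm high with a short lever reaching y = 255, height 120. Origin on counter level; guard side faces its -x; +y runs along the ledge to the hopper stand. Place and yaw (up to 0.12 rad) vary
- seat (a point): centre of the top of the hopper stand (nickel block 140 mm along x, 80 along y), at (0, 115, 36) mm in the press frame, axes as the press. Two brass pegs stand on it, 45 mm to the -x and +x of this point: 10 mm diameter, 20 mm high, the upper 8 mm tapering to 4 mm. A seated hopper's origin lies here, its x along the press's x
- ledge (a point): centre of the top of the narrow ledge, at (0, -90, 45) mm in the press frame, axes as the press: a level steel rail 26 mm wide (x), 260 mm long (y), its top 33 mm above the base plate; narrower than a vial. The guard's glass, 86 mm high, runs 60 to 76 mm from its centre line on the -x side; the +x side is free. Vials may stand anywhere along it, axis over the rail
- guard (a joint): the sliding glass guard, m: 0 = closed against the frame post at its +y end (the post nearest the hopper stand), growing as it opens towards the press's -y, up to 0.12, where it overlaps the fixed pane. Starts 0.06 to 0.12 open. Slides stiffly (about 2 N friction, some damping) and stays where left
- guard_tab (a point): centre of the top of the brass tab on the guard's upper edge: 12 mm (x) by 20 mm (y), standing free from the glass edge 33 mm below this point up to it. This point is 119 mm above the counter, at x = -63 mm in the press frame, axes as the press. Push the tab towards the press's +y to close
- hopper: loose feed hopper, about 350 g: nickel flange 120 (x) by 62 (y) by 12 mm with two 14 mm through holes at x = -45 and +45 mm; on it a white porcelain cone, radius up to 31 mm, its lid at height 56, and on the lid a nickel bar grip 14 mm thick (x), 44 long (y), up to height 87. Origin: centre of the flange's underside, z up. Fits the pegs either way round. Starts on the counter at the robot's left
- vial1: brown glass vial, one of three to five identical ones (absent ones read None). Upright round body 36 mm diameter and 40 mm high, then a 27 mm neck to 52 mm; 70 g. Origin: centre of its underside, z up its axis. Stands loose on the counter at the start
- vial2: brown glass vial, one of three to five identical ones (absent ones read None). Upright round body 36 mm diameter and 40 mm high, then a 27 mm neck to 52 mm; 70 g. Origin: centre of its underside, z up its axis. Stands loose on the counter at the start
- vial3: brown glass vial, one of three to five identical ones (absent ones read None). Upright round body 36 mm diameter and 40 mm high, then a 27 mm neck to 52 mm; 70 g. Origin: centre of its underside, z up its axis. Stands loose on the counter at the start
- vial4: brown glass vial, one of three to five identical ones (absent ones read None). Upright round body 36 mm diameter and 40 mm high, then a 27 mm neck to 52 mm; 70 g. Origin: centre of its underside, z up its axis. Stands loose on the counter at the start
- vial5: brown glass vial, one of three to five identical ones (absent ones read None). Upright round body 36 mm diameter and 40 mm high, then a 27 mm neck to 52 mm; 70 g. Origin: centre of its underside, z up its axis. Stands loose on the counter at the start
- bell: chrome push-button counter bell, loose, 80 mm diameter, 57 mm high, origin centre of underside; leave alone
- porcelain_lid: white porcelain spittoon lid with a knob, loose, 120 mm diameter, 38 mm high, origin centre of underside; leave alone
- scoop: tin scoop with a wooden handle, loose, 80 by 52 by 26 mm, handle 97 mm along its -x; origin under the back of the pan; leave alone
Things that resemble listed ones, but are neither listed nor needed, are in the scene too. Leave any turquoise look-alike of the vial4 alone. Leave any yellow look-alike of the vial1 alone.

How it is judged:
On the way, in this order (a step that is already met when the one before it is completed fails the run):
1. the hopper is seated on its pegs and every vial stands on the ledge, all let go (horizontal distance between hopper and seat below 0.004 m and z of hopper in the frame of seat between -0.004 and 0.004 m and angle between the x axis of hopper and the x axis of press, either way round below 0.08 rad and angle between hopper's own z axis and vertical below 0.06 rad and contact force between the fingers and hopper below 0.3 N and x of vial1 in the frame of ledge between -0.013 and 0.013 m and y of vial1 in the frame of ledge between -0.132 and 0.132 m and z of vial1 in the frame of ledge between -0.004 and 0.005 m and angle between each of vial1, vial2, vial3, vial4, vial5's own z axis and vertical below 0.1 rad and linear speed of each of vial1, vial2, vial3, vial4, vial5 below 0.03 m/s and contact force between the fingers and vial1 below 0.3 N and x of vial2 in the frame of ledge between -0.013 and 0.013 m and y of vial2 in the frame of ledge between -0.132 and 0.132 m and z of vial2 in the frame of ledge between -0.004 and 0.005 m and contact force between the fingers and vial2 below 0.3 N and x of vial3 in the frame of ledge between -0.013 and 0.013 m and y of vial3 in the frame of ledge between -0.132 and 0.132 m and z of vial3 in the frame of ledge between -0.004 and 0.005 m and contact force between the fingers and vial3 below 0.3 N and x of vial4 in the frame of ledge between -0.013 and 0.013 m and y of vial4 in the frame of ledge between -0.132 and 0.132 m and z of vial4 in the frame of ledge between -0.004 and 0.005 m and contact force between the fingers and vial4 below 0.3 N and x of vial5 in the frame of ledge between -0.013 and 0.013 m and y of vial5 in the frame of ledge between -0.132 and 0.132 m and z of vial5 in the frame of ledge between -0.004 and 0.005 m and contact force between the fingers and vial5 below 0.3 N), for 0.2 s.
2. the guard is pushed shut against the frame post (value of joint guard below 0.004 m), for 0.2 s.
At the end, for the whole second after the job is handed in: the hopper is released on its pegs (origin within 4 mm of the seat point sideways and in height, upright, either way round); every vial present stands upright and still on the ledge, its axis within 13 mm of the ledge's centre line and within its length; the guard is within 4 mm of closed (all of step 1 and value of joint guard below 0.004 m); the robot touches nothing.
It fails at once if the bell is displaced by more than 30 mm (distance of bell from where it was at the start of the episode above 0.03 m).
It fails at once if the porcelain lid is displaced by more than 30 mm (distance of porcelain_lid from where it was at the start of the episode above 0.03 m).
It fails at once if the scoop is displaced by more than 30 mm (distance of scoop from where it was at the start of the episode above 0.03 m).
Of vial1, vial2, vial3, vial4, vial5 only 3 to 5 are there at a start; the rules pass over those that are not, and their reading is None.
At some moment in a run one of hopper may be knocked a few centimetres aside while the robot is not near it.
It also fails if it takes over 210 s, if anything falls off the work surface, if the arm or the gripper's body presses on something with over 40 N, if the wrist force passes 120 N, or if a joint passes its speed limit or range.

## Robot

A 6-joint arm with a two-finger parallel gripper is mounted at the origin on the work surface. World frame = base frame: x ahead of the robot, y to its left, z up, the work surface at z = 0. Lengths are in m, angles in rad, forces in N, time in s.
With the tool pointing down it reaches from about 0.3 to 0.775 m from the base axis. Payload 14.6 kg.
Tool frame: the origin (TCP) lies on the centre line of the jaws, within the pads' length; the fingertips stand 19 mm ahead of it and the grasp point (between the pads) is the TCP; z points along the fingers, y is the direction in which the jaws open and shut (so a half turn about z gives the same grasp; the last joint's range is limited). The gripper opens to 94 mm and grips with 3 to 60 N. Pads are 16 mm wide; open, the fingers measure 119 mm over their backs; the gripper's body (75 mm by 177 mm) begins 78 mm behind the grasp point.
Start: joints at [1.27, 0.3, 1.521, -0, 1.321, -0.067], TCP at [0.127, 0.535, 0.224] pointing down, gripper open.
Joint ranges: [-3.03, 3.03], [-0.79, 2.21], [0.23, 2.52], [-1.04, 4.18], [0, 3.07], [-2.55, 2.55]. Speed limits (rad/s): [2.22, 2.22, 2.57, 3.14, 3.14, 3.14].

## Interface

Orientations are given as [roll, pitch, yaw] about the fixed x, y, z axes, in that order (R = Rz(yaw) Ry(pitch) Rx(roll)).
In Python, from station import ctrl gives the robot as it stands. The module is installed in compiled form; this text tells all that it offers.
- The arm moves only by the shell command python3 -m creep 'ROWS' [FORCE]. ROWS is a JSON object of lists of equal length, an entry for each row: "translation": the shift along the world's x, y, z in mm, a list of three; "yaw": the turn about the world's z in rad; "gripper": the closure in counts, from 0 (fully open) to 255 (shut). A call has 1 to 5 rows; each row is the pose to reach, as a shift and turn from the pose measured when the call began; what a row does not reach only later rows make up. A row lasts 1/12 s, in which the tool goes at most 41.7 mm and 7.16 degrees, less where a joint would pass 70% of its speed; a pose out of reach is approached as far as the arm can. A call with a gripper value outside its range is refused whole. The fingers move at their own pace and stop on an object; FORCE is the grip in N (left out, the last holds). Time passes only in rows, so rows that repeat a pose let the fingers close. It gives the time, the measured TCP pose, the force and the opening at its end, in the units of the state.
- ctrl.get_obs(): the state, without advancing time (a new reading comes with each control period).
- ctrl.camera(name): name is "scene" or "side" or "wrist"; returns a dict with "pixels" (384x512x3 uint8, red, green, blue), "depth" (384x512 float32, m along the optical axis (not along the pixel's ray), 0 where there is no reading), "fx", "fy", "cx", "cy" (pixels), "R" (3x3) and "t" (3): a world point X has camera coordinates R X + t; the wrist camera has in their place "tool_from_camera" (4x4, takes a point from camera to tool coordinates, whose origin is the TCP and whose axes are the flange's). Camera axes: x right, y down, z forward; pixel columns grow to the right and rows downward; lengths in m; the calibration is good to about 2 mm. A picture is of the moment at which its call begins: read the wrist's pose just before it.
- ctrl.hand_in(): hands the job in, once; it reports no verdict.
The state is a dict: "time_s": time; "qpos": joint angles; "joint_vel": joint speeds; "tau": joint torques, N m; "ee_pos": TCP position; "eef_rot": TCP orientation; "force": force on the tool from outside, world axes, zero at the start; "moment": the same for the moment, N m; "grip_width": finger opening in m.
Only numpy, scipy, OpenCV 4.12 (cv2) and the standard library are available. Lean on these libraries where they do the work, as an engineer would, in place of code of your own. Each camera call takes 0.05 s, during which the arm holds its last target. There are 200 camera calls.

## Working session

There is one attempt and no reset: what is moved stays moved. The work goes in short steps, Python scripts to look and compute and a shell command to move; the robot and the scene stay as the last step left them, time stands still between calls to the robot, and variables do not carry over. Pictures are saved under pics/ and viewed, about 12 in all and at most 16, crops included, and the job is handed in when it is done.

```bash
mkdir -p pics
cat > h.py <<'E'
import numpy as np, cv2
from station import ctrl
def cloud(name):
    c=ctrl.camera(name); d=c["depth"].astype(float)
    v,u=np.mgrid[:d.shape[0],:d.shape[1]]
    P=np.stack([(u-c["cx"])/c["fx"]*d,(v-c["cy"])/c["fy"]*d,d],-1)
    if name!="wrist":
        W=(P-np.array(c["t"]))@np.array(c["R"])
    else:
        from scipy.spatial.transform import Rotation as R
        T=np.array(c["tool_from_camera"]); o=o0
        W=(P@T[:3,:3].T+T[:3,3])@R.from_euler('xyz',o["eef_rot"]).as_matrix().T+np.array(o["ee_pos"])
    W[d==0]=np.nan
    return c["pixels"],W
o0=ctrl.get_obs()
def save(n,im): cv2.imwrite("pics/"+n+".png",np.ascontiguousarray(im[:,:,::-1]))
E
python3 - <<'E'
from h import *
for n in ("scene","side"):
    im,W=cloud(n); save(n+"0",im); np.savez("/tmp/"+n+"0.npz",im=im,W=W)
    print(n,W[::48,::64].round(2).tolist() if 0 else np.nanmin(W,(0,1)),np.nanmax(W,(0,1)))
print(o0)
E
```

```text
scene [-1.66120928 -0.7023373  -0.76503507] [1.46708036 1.80149079 0.4780254 ]
side [-0.16791141 -0.71142889 -0.73706275] [2.08435486 1.80093221 0.60360221]
{'time_s': 0.0, 'qpos': array([ 1.27040887e+00,  3.00472646e-01,  1.52157004e+00,  2.22540929e-05,
        1.32070532e+00, -6.65821702e-02]), 'joint_vel': array([ 0.00087233, -0.00219185, -0.00019286, -0.00072227, -0.00201631,
        0.00219418]), 'tau': array([ 2.18268862e-03, -5.31809771e+01, -3.52741814e+01,  7.09030358e-02,
        2.42699473e-02, -6.88259024e-05]), 'ee_pos': array([0.12734205, 0.53481077, 0.22389014]), 'eef_rot': array([-3.14044129e+00, -9.83768508e-05,  2.90778179e+00]), 'force': array([0.55050849, 0.24755007, 0.50842614]), 'moment': array([ 0.04687685,  0.01061036, -0.02159859]), 'grip_width': 0.09398145944852257}
```

View pics/scene0.png

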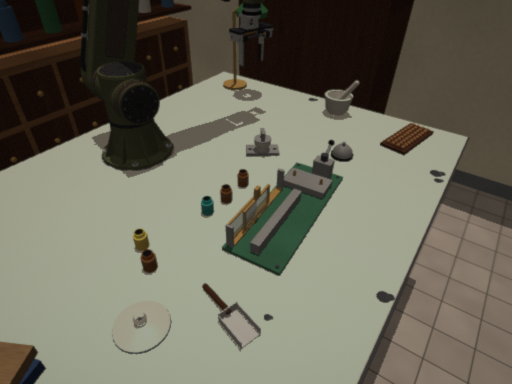

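View pics/side0.png

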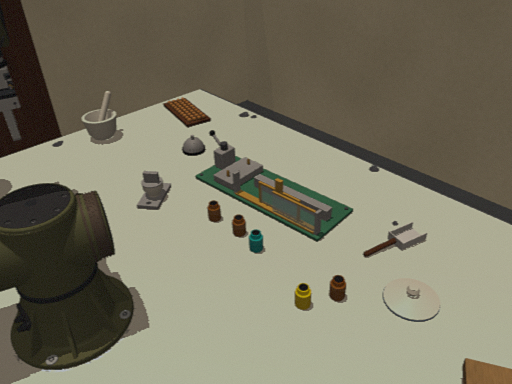

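The scene shows three brown vials at (243,178), (226,193) and (149,261), with the turquoise look-alike at (207,205) and the yellow one at (141,239). The hopper is at (263,146). The press runs from (240,250) to (330,170), with the guard tab at (257,193). Next I'll measure positions.

```bash
cat > m.py <<'E'
from h import *
A=[np.load(f"/tmp/{n}0.npz") for n in("scene","side")]
P=np.concatenate([a["W"].reshape(-1,3) for a in A]); C=np.concatenate([a["im"].reshape(-1,3) for a in A])
src=np.repeat([0,1],len(P)//2)
ok=np.isfinite(P).all(1)&(P[:,0]>.1)&(P[:,0]<.95)&(abs(P[:,1])<.7)&(P[:,2]>-.02)&(P[:,2]<.2); P,C,src=P[ok],C[ok],src[ok]
hsv=cv2.cvtColor(C[None],cv2.COLOR_RGB2HSV)[0].astype(int)
g=(hsv[:,0]>55)&(hsv[:,0]<90)&(hsv[:,1]>110)&(abs(P[:,2]-.012)<.008)
for s in(0,1):
    q=P[g&(src==s)]; print("green",s,len(q),q.mean(0).round(4),cv2.minAreaRect((q[:,:2]*1000).astype(np.float32)))
# objects: connected clusters of z>8mm
k=P[:,2]>.015; Q,H,S=P[k],hsv[k],src[k]
G=np.zeros((220,360),np.uint8); ij=np.c_[(Q[:,0]*250).astype(int),((Q[:,1]+.7)*250).astype(int)]
G[ij[:,0],ij[:,1]]=1
n,L,st,ce=cv2.connectedComponentsWithStats(G)
l=L[ij[:,0],ij[:,1]]
for i in range(1,n):
    m=l==i
    if m.sum()<40: continue
    q=Q[m]; top=q[q[:,2]>np.percentile(q[:,2],98)-.006]
    r=[q[S[m]==s].mean(0).round(3).tolist() if (S[m]==s).any() else None for s in(0,1)]
    print(m.sum(),q.min(0).round(3),q.max(0).round(3),"topmid",((top.min(0)+top.max(0))/2).round(3),"hue",np.median(H[m],0))
E
python3 m.py
```

```text
green 0 49 [ 0.4845 -0.1362  0.0126] ((637.1454467773438, -88.98419189453125), (354.16241455078125, 244.72634887695312), 44.86411666870117)
green 1 1090 [ 0.6036 -0.019   0.0108] ((543.745849609375, 82.95828247070312), (304.0201416015625, 579.8123779296875), 5.185703277587891)
308 [ 0.1   -0.067  0.015] [0.125 0.021 0.2  ] topmid [ 0.113 -0.023  0.196] hue [27. 46. 13.]
686 [0.338 0.232 0.015] [0.402 0.297 0.09 ] topmid [0.369 0.263 0.086] hue [18. 34. 79.]
546 [ 0.357 -0.334  0.015] [ 0.397 -0.297  0.055] topmid [ 0.378 -0.315  0.052] hue [ 24. 174.  92.]
2423 [ 0.399 -0.7    0.015] [ 0.49  -0.633  0.059] topmid [ 0.444 -0.667  0.055] hue [ 16. 134. 106.]
417 [ 0.408 -0.131  0.015] [ 0.448 -0.097  0.055] topmid [ 0.429 -0.112  0.052] hue [ 85. 156.  65.]
557 [0.402 0.673 0.015] [0.498 0.7   0.084] topmid [0.45  0.686 0.08 ] hue [19. 48. 76.]
332 [0.411 0.039 0.015] [0.452 0.075 0.055] topmid [0.432 0.058 0.052] hue [ 13. 163.  61.]
368 [ 0.419 -0.055  0.015] [ 0.46  -0.022  0.055] topmid [ 0.438 -0.036  0.052] hue [ 13. 168.  60.]
563 [ 0.429 -0.372  0.015] [ 0.468 -0.335  0.056] topmid [ 0.45  -0.353  0.052] hue [ 13. 171.  58.]
1200 [ 0.514 -0.512  0.015] [ 0.595 -0.435  0.039] topmid [ 0.554 -0.474  0.035] hue [ 27.  37. 160.]
3368 [ 0.534 -0.196  0.015] [0.583 0.103 0.122] topmid [ 0.563 -0.059  0.114] hue [19. 74. 81.]
1664 [0.532 0.112 0.015] [0.682 0.204 0.056] topmid [0.606 0.16  0.048] hue [ 17.  31. 112.]
467 [0.583 0.373 0.015] [0.656 0.431 0.058] topmid [0.621 0.41  0.053] hue [17. 31. 91.]
999 [0.586 0.215 0.015] [0.654 0.297 0.121] topmid [0.617 0.288 0.115] hue [18. 30. 58.]
663 [ 0.599 -0.393  0.015] [ 0.771 -0.321  0.029] topmid [ 0.712 -0.358  0.025] hue [17. 36. 78.]
1614 [ 0.599 -0.176  0.015] [0.652 0.089 0.048] topmid [ 0.625 -0.044  0.045] hue [ 17.  31. 115.]
517 [0.721 0.564 0.015] [0.819 0.699 0.029] topmid [0.772 0.632 0.025] hue [ 13. 160.  92.]
```

```bash
cat >> m.py <<'E'
print("----")
def rect(q): 
    r=cv2.minAreaRect((q[:,:2]*1000).astype(np.float32)); return np.round(r[0],1),np.round(r[1],1),round(r[2],2)
B=lambda x0,x1,y0,y1,z0,z1:P[(P[:,0]>x0)&(P[:,0]<x1)&(P[:,1]>y0)&(P[:,1]<y1)&(P[:,2]>z0)&(P[:,2]<z1)]
q=B(.59,.66,-.19,.1,.04,.05); 
pf=np.polyfit(q[:,1],q[:,0],1); print("ledge",rect(q),"slope",pf,q[:,2].mean())
q=B(.52,.69,.105,.21,.031,.041); print("stand",rect(q)); q=B(.52,.69,.105,.21,.044,.06); 
for a in(q[q[:,0]<.6],q[q[:,0]>.6]): print("peg",len(a),a.mean(0),(a.min(0)+a.max(0))/2,a[:,2].max())
q=B(.53,.59,-.2,.105,.100,.125); print("tab",q.min(0),q.max(0),len(q))
q=B(.32,.42,.22,.31,.005,.016); print("flange",rect(q))
for z0,z1 in((.06,.09),(.02,.05)): q=B(.32,.42,.22,.31,z0,z1); print("hop",z0,rect(q))
for v in((.432,.058),(.438,-.036),(.45,-.353)):
    q=B(v[0]-.03,v[0]+.03,v[1]-.03,v[1]+.03,.012,.06); c,r=cv2.minEnclosingCircle((q[:,:2]*1000).astype(np.float32)); print("vial",np.round(c,1),round(r,1))
E
python3 m.py|sed -n '/----/,$p'
```

```text
----
ledge (array([625.1, -43.4]), array([ 32.9, 264.5]), 4.87) slope [-0.08192472  0.62263835] 0.04465053939995719
stand (array([607.7, 157.8]), array([144.7,  85. ]), 4.27)
peg 21 [0.56265282 0.15470904 0.04996099] [0.56246948 0.15467904 0.04995291] 0.05556733157174851
peg 20 [0.65356176 0.16248541 0.04992723] [0.65266277 0.16315553 0.05027338] 0.05639075124099358
tab [ 0.55357415 -0.07070634  0.10014843] [ 0.57182476 -0.04785176  0.12155444] 119
flange (array([370. , 263.9]), array([122. ,  67.7]), 37.57)
hop 0.06 (array([368.8, 262.8]), array([19.7, 47.8]), 41.58)
hop 0.02 (array([369.5, 253.3]), array([61.9, 43.2]), 1.1)
vial [431.8  55.9] 20.5
vial [439.  -38.5] 20.7
vial [ 448.6 -353.5] 19.9
```

```bash
python3 -m creep '{"translation":[[70,-78,15],[140,-157,30],[140,-157,30],[140,-157,30],[140,-157,30]],"yaw":[-0.1,-0.2,-0.3,-0.4,-0.4],"gripper":[0,0,0,0,0]}'
python3 -m creep '{"translation":[[30,-35,0],[65,-75,0],[102,-115,0],[102,-115,0],[102,-115,0]],"yaw":[-0.1,-0.2,-0.25,-0.25,-0.25],"gripper":[0,0,0,0,0]}'
python3 - <<'E'
from h import *
print(o0["ee_pos"],o0["eef_rot"],o0["force"])
im,W=cloud("wrist"); save("w1",im); np.savez("/tmp/w1.npz",im=im,W=W)
E
```

```text
time_s: 0.52
ee_pos: [0.2653, 0.3792, 0.2535]
eef_rot: [-3.14, -0.0, 2.502]
force: [0.9, -0.8, 0.0]
grip_width: 0.0935
time_s: 0.93
ee_pos: [0.3698, 0.2609, 0.2532]
eef_rot: [-3.14, 0.001, 2.247]
force: [-0.4, 1.0, -0.3]
grip_width: 0.0943
[0.36980952 0.2608992  0.25323565] [-3.13983842e+00  6.74096319e-04  2.24718323e+00] [-0.3881097   1.00016484 -0.28507306]
```

View pics/w1.png

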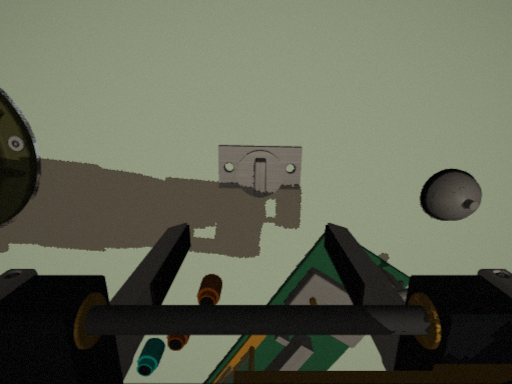

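```bash
cat > hop.py <<'E'
from h import *
import sys
f=sys.argv[1]; cx,cy=float(sys.argv[2]),float(sys.argv[3]); zb=float(sys.argv[4])
W=np.load(f)["W"].reshape(-1,3); W=W[np.isfinite(W).all(1)]
W=W[np.hypot(W[:,0]-cx,W[:,1]-cy)<.09]
print("counter z",np.percentile(W[:,2],[10,50]))
for a,b in((.008,.018),(.075,.095)):
    q=W[(W[:,2]>a+zb)&(W[:,2]<b+zb)]
    r=cv2.minAreaRect((q[:,:2]*1000).astype(np.float32)); print(len(q),np.round(r[0],1),np.round(r[1],1),np.deg2rad(r[2]).round(3),q[:,2].mean().round(4))
E
python3 hop.py /tmp/w1.npz .369 .262 0; python3 -c "
from h import *
print(np.round(ctrl.camera('wrist')['tool_from_camera'],3))"
```

```text
counter z [0.00173223 0.34715419]
1825 [368.8 266.2] [120.1  62.5] 0.657 0.0132
428 [369.  266.6] [13.3 44.3] 0.674 0.0877
[[ 0.    -0.96  -0.281  0.083]
 [ 1.     0.     0.    -0.   ]
 [-0.    -0.281  0.96  -0.161]
 [ 0.     0.     0.     1.   ]]
```

```bash
python3 -m creep '{"translation":[[-1,5.5,-40],[-1,5.5,-80],[-1,5.5,-120],[-1,5.5,-150],[-1,5.5,-174]],"yaw":[-0.012,-0.012,-0.012,-0.012,-0.012],"gripper":[0,0,0,0,0]}' 30
python3 -m creep '{"translation":[[0,0,0],[0,0,0],[0,0,0],[0,0,0],[0,0,0]],"yaw":[0,0,0,0,0],"gripper":[255,255,255,255,255]}' 30
python3 -m creep '{"translation":[[0,0,0],[0,0,0],[0,0,0],[0,0,0],[0,0,0]],"yaw":[0,0,0,0,0],"gripper":[255,255,255,255,255]}' 30
```

```text
time_s: 1.45
ee_pos: [0.3648, 0.2696, 0.0767]
eef_rot: [-3.137, -0.001, 2.239]
force: [0.4, -0.9, 0.1]
grip_width: 0.0939
time_s: 1.87
ee_pos: [0.3654, 0.2701, 0.0781]
eef_rot: [-3.14, -0.0, 2.24]
force: [0.6, 1.0, 0.2]
grip_width: 0.0642
time_s: 2.28
ee_pos: [0.3654, 0.2701, 0.0782]
eef_rot: [-3.14, -0.0, 2.239]
force: [-0.7, 0.9, -0.1]
grip_width: 0.0307
```

```bash
python3 -m creep '{"translation":[[3.5,-3.7,0],[3.5,-3.7,0],[3.5,-3.7,0],[3.5,-3.7,0],[3.5,-3.7,0]],"yaw":[0,0,0,0,0],"gripper":[160,160,160,160,160]}' 30
python3 -m creep '{"translation":[[0,0,0],[0,0,0],[0,0,0],[0,0,0],[0,0,0]],"yaw":[0,0,0,0,0],"gripper":[255,255,255,255,255]}' 30
python3 -m creep '{"translation":[[0,0,0],[0,0,0],[0,0,0],[0,0,0],[0,0,0]],"yaw":[0,0,0,0,0],"gripper":[255,255,255,255,255]}' 30
python3 -m creep '{"translation":[[0,0,20],[0,0,50],[0,0,80],[0,0,80],[0,0,80]],"yaw":[0,0,0,0,0],"gripper":[255,255,255,255,255]}' 30
```

```text
time_s: 2.7
ee_pos: [0.3689, 0.2664, 0.0782]
eef_rot: [-3.14, -0.0, 2.239]
force: [0.6, 0.3, 0.4]
grip_width: 0.0345
time_s: 3.12
ee_pos: [0.369, 0.2664, 0.0782]
eef_rot: [-3.14, -0.0, 2.239]
force: [0.4, 0.5, -0.0]
grip_width: 0.014
time_s: 3.53
ee_pos: [0.369, 0.2664, 0.0782]
eef_rot: [-3.14, -0.0, 2.239]
force: [-0.1, 0.3, -0.2]
grip_width: 0.0136
time_s: 3.95
ee_pos: [0.3691, 0.2665, 0.1587]
eef_rot: [3.141, -0.0, 2.24]
force: [-0.6, 1.0, -4.9]
grip_width: 0.0136
```

```bash
python3 -m creep '{"translation":[[0,-10,30],[30,-35,60],[60,-60,60],[90,-80,60],[120,-93,60]],"yaw":[-0.05,-0.15,-0.25,-0.35,-0.4],"gripper":[255,255,255,255,255]}' 
python3 -m creep '{"translation":[[30,-25,0],[60,-50,0],[90,-75,0],[120,-93,0],[120,-93,0]],"yaw":[-0.1,-0.185,-0.185,-0.185,-0.185],"gripper":[255,255,255,255,255]}'
python3 -m creep '{"translation":[[0,0,0],[0,0,0],[0,0,0],[0,0,0],[0,0,0]],"yaw":[0,0,0,0,0],"gripper":[255,255,255,255,255]}'
python3 - <<'E'
from h import *
im,W=cloud("wrist"); save("w2",im); np.savez("/tmp/w2.npz",im=im,W=W)
E
```

```text
time_s: 4.37
ee_pos: [0.4902, 0.1713, 0.2173]
eef_rot: [-3.14, 0.0, 1.833]
force: [-0.4, 0.2, -4.8]
grip_width: 0.0136
time_s: 4.78
ee_pos: [0.613, 0.0744, 0.2134]
eef_rot: [-3.136, 0.001, 1.644]
force: [-0.0, -0.3, -3.8]
grip_width: 0.0138
time_s: 5.2
ee_pos: [0.6125, 0.0751, 0.2136]
eef_rot: [-3.137, 0.001, 1.645]
force: [0.2, -0.7, -3.3]
grip_width: 0.0137
```

View pics/w2.png

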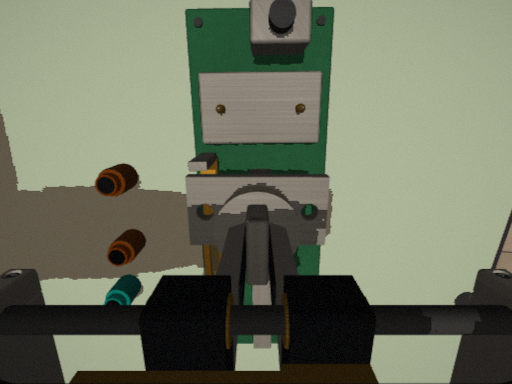

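The pegs show at (221,109) and (301,108) on the stand. The held hopper is level, with its flange top from (187,176) to (328,190).

```bash
cat > seat.py <<'E'
from h import *
import sys
D=np.load(sys.argv[1]); W=D["W"]; 
def mask(x0,x1,y0,y1,z0,z1): return (W[...,0]>x0)&(W[...,0]<x1)&(W[...,1]>y0)&(W[...,1]<y1)&(W[...,2]>z0)&(W[...,2]<z1)
def rect(q): r=cv2.minAreaRect((q[:,:2]*1000).astype(np.float32)); return np.round(r[0],1),np.round(r[1],1),np.deg2rad(r[2]).round(3),len(q)
q=W[mask(.52,.69,.1,.22,.031,.041)]; print("stand",rect(q),q[:,2].mean())
pk=[]
for x in(.56,.653):
    q=W[mask(x-.02,x+.02,.13,.19,.045,.065)]; c=(q.min(0)+q.max(0))/2; pk.append(c); print("peg",len(q),q.mean(0).round(4),c.round(4),q[:,2].max(),np.ptp(q,0).round(4))
d=pk[1]-pk[0]; print("mid",(pk[0]+pk[1])/2,"ang",np.arctan2(d[1],d[0]),np.hypot(*d[:2]))
x,y,z=np.array(o0["ee_pos"]); zf=z-.0782+.012
q=W[mask(x-.08,x+.08,y-.06,y+.06,zf-.008,zf+.008)]; print("flange",rect(q),q[:,2].mean(),"expected",zf,o0["ee_pos"],o0["eef_rot"])
E
python3 seat.py /tmp/w2.npz
```

```text
stand (array([605.6, 153.6]), array([146.3,  95.8]), np.float64(0.086), 8512) 0.03711840274883144
peg 55 [0.564  0.1577 0.0525] [0.5634 0.1576 0.0512] 0.05716349714560684 [0.0095 0.0088 0.012 ]
peg 56 [0.652  0.1654 0.0527] [0.6528 0.1653 0.0527] 0.05790054615030557 [0.009  0.0087 0.0105]
mid [0.60806161 0.16145982 0.05192562] ang 0.08631119204056353 0.08972650908059883
flange (array([611.5,  75.4]), array([120.4,  62.4]), np.float64(0.078), 5299) 0.14802846856774365 expected 0.14755937396561075 [0.61262018 0.0749766  0.21375937] [-3.13678382e+00  9.85425899e-04  1.64503791e+00]
```

```bash
python3 -m creep '{"translation":[[-3.4,30,0],[-3.4,60,-10],[-3.4,86.1,-35],[-3.4,86.1,-55],[-3.4,86.1,-69]],"yaw":[0.008,0.008,0.008,0.008,0.008],"gripper":[255,255,255,255,255]}' 
python3 -m creep '{"translation":[[0,0,0],[0,0,0],[0,0,0],[0,0,0],[0,0,0]],"yaw":[0,0,0,0,0],"gripper":[255,255,255,255,255]}'
python3 - <<'E'
from h import *
im,W=cloud("wrist"); save("w3",im); np.savez("/tmp/w3.npz",im=im,W=W)
x,y,z=o0["ee_pos"]; q=W.reshape(-1,3); zf=z-.0662
q=q[(abs(q[:,0]-x)<.08)&(abs(q[:,1]-y)<.06)&(abs(q[:,2]-zf)<.006)]
r=cv2.minAreaRect((q[:,:2]*1000).astype(np.float32)); print(r,len(q),zf,o0["ee_pos"],o0["eef_rot"],o0["force"])
E
```

```text
time_s: 5.67
ee_pos: [0.6081, 0.1629, 0.1429]
eef_rot: [-3.135, 0.001, 1.656]
force: [0.5, -1.1, -4.0]
grip_width: 0.014
time_s: 6.08
ee_pos: [0.6086, 0.1628, 0.1442]
eef_rot: [-3.137, 0.001, 1.655]
force: [-0.8, 0.9, -4.3]
grip_width: 0.0138
((595.7998046875, 168.59054565429688), (149.20950317382812, 103.4267349243164), 16.593955993652344) 5333 0.07800598716620762 [0.60857812 0.16277516 0.14420599] [-3.13717744e+00  8.85183863e-04  1.65543367e+00] [-0.82497047  0.93260211 -4.3255079 ]
```

```bash
python3 -m creep '{"translation":[[0.6,-1.7,0],[0.6,-1.7,0],[0.6,-1.7,-6],[0.6,-1.7,-12],[0.6,-1.7,-16]],"yaw":[0,0,0,0,0],"gripper":[255,255,255,255,255]}' 
python3 -m creep '{"translation":[[0,0,0],[0,0,0],[0,0,0],[0,0,0],[0,0,0]],"yaw":[0,0,0,0,0],"gripper":[255,255,255,255,255]}'
```

```text
time_s: 6.55
ee_pos: [0.6087, 0.161, 0.1267]
eef_rot: [-3.136, 0.001, 1.655]
force: [-0.8, 0.3, -5.0]
grip_width: 0.0138
time_s: 6.97
ee_pos: [0.6089, 0.161, 0.127]
eef_rot: [-3.136, 0.001, 1.655]
force: [-0.3, 0.0, -3.8]
grip_width: 0.0138
```

```bash
python3 -m creep '{"translation":[[0,0.2,-4],[0,0.2,-8],[0,0.2,-11],[0,0.2,-12],[0,0.2,-12]],"yaw":[0,0,0,0,0],"gripper":[255,255,255,255,255]}' 
python3 -m creep '{"translation":[[0,0,0],[0,0,-1],[0,0,-1],[0,0,-1],[0,0,-1]],"yaw":[0,0,0,0,0],"gripper":[255,255,255,255,255]}'
```

```text
time_s: 7.38
ee_pos: [0.6088, 0.1612, 0.1149]
eef_rot: [-3.136, 0.001, 1.655]
force: [0.7, -0.0, -3.7]
grip_width: 0.0141
time_s: 7.8
ee_pos: [0.609, 0.1612, 0.1147]
eef_rot: [-3.137, 0.001, 1.655]
force: [-4.7, -2.6, 6.5]
grip_width: 0.0139
```

```bash
python3 -m creep '{"translation":[[0,0,0],[0,0,0],[0,0,0],[0,0,0],[0,0,0]],"yaw":[0,0,0,0,0],"gripper":[60,60,60,60,60]}' 
python3 -m creep '{"translation":[[0,0,0],[0,0,30],[0,0,60],[0,0,100],[0,0,110]],"yaw":[0,0,0,0,0],"gripper":[60,60,60,60,60]}'
python3 -m creep '{"translation":[[0,-30,0],[0,-60,0],[0,-86,0],[0,-86,0],[0,-86,0]],"yaw":[0,0,0,0,0],"gripper":[60,60,60,60,60]}'
python3 - <<'E'
from h import *
im,W=cloud("wrist"); save("w4",im); np.savez("/tmp/w4.npz",im=im,W=W)
q=W.reshape(-1,3);q=q[(abs(q[:,0]-.608)<.09)&(abs(q[:,1]-.162)<.07)]
for a,b in((.043,.054),(.112,.13)):
    p=q[(q[:,2]>a)&(q[:,2]<b)]; r=cv2.minAreaRect((p[:,:2]*1000).astype(np.float32)); print(r,len(p),np.median(p[:,2]))
E
```

```text
time_s: 8.22
ee_pos: [0.6091, 0.1612, 0.1146]
eef_rot: [-3.137, 0.001, 1.655]
force: [-0.5, 0.1, -1.1]
grip_width: 0.0438
time_s: 8.63
ee_pos: [0.6104, 0.1615, 0.231]
eef_rot: [3.139, -0.0, 1.655]
force: [0.4, 0.1, 1.2]
grip_width: 0.0714
time_s: 9.05
ee_pos: [0.6104, 0.0746, 0.2309]
eef_rot: [3.139, -0.0, 1.653]
force: [0.3, 1.0, 0.4]
grip_width: 0.0718
((595.0292358398438, 167.01727294921875), (151.9497833251953, 108.85185241699219), 19.717187881469727) 2830 0.04922335530018154
((608.2733154296875, 161.0303955078125), (13.22879409790039, 43.25899124145508), 4.6969685554504395) 739 0.12407460081293155
```

View pics/w4.png

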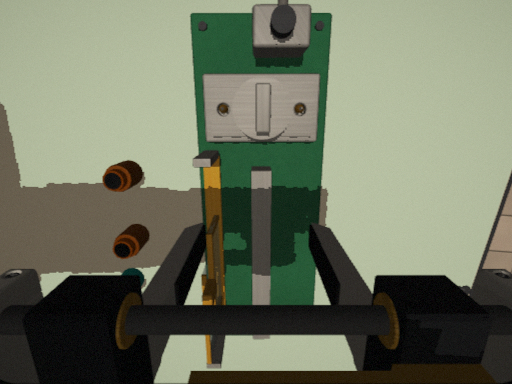

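The hopper is seated: grip top is at z 0.124 and its centre at (0.6083, 0.1610), with the pegs visible in both holes. Next I'll measure the vials and ledge from this frame.

Run:
```python
from h import *
D=np.load("/tmp/w4.npz");W=D["W"].reshape(-1,3)
for x,y in((.432,.057),(.4385,-.037)):
    q=W[(abs(W[:,0]-x)<.035)&(abs(W[:,1]-y)<.035)]
    for a,b in((.047,.056),(.036,.044)):
        p=q[(q[:,2]>a)&(q[:,2]<b)]
        if len(p)>5: c,r=cv2.minEnclosingCircle((p[:,:2]*1000).astype(np.float32)); print(a,len(p),np.round(c,1),round(r,1))
q=W[(abs(W[:,0]-.62)<.04)&(W[:,1]<.095)&(W[:,1]>-.18)&(abs(W[:,2]-.045)<.004)]
for y in np.arange(-.16,.09,.04):
    s=q[abs(q[:,1]-y)<.005]
    if len(s): print("ledge",y.round(3),s[:,0].min().round(4),s[:,0].max().round(4),((s[:,0].min()+s[:,0].max())/2).round(4),len(s))
print("predicted", [(.6079+(.205-0)*0).__round__(3)])
```

```text
0.047 396 [431.1  60.4] 13.8
0.036 232 [431.4  60.8] 17.9
0.047 326 [437.8 -34.2] 13.9
0.036 208 [438.5 -34.1] 17.9
ledge -0.16 0.637 0.6476 0.6423 8
ledge -0.08 0.6164 0.6414 0.6289 105
ledge -0.04 0.6119 0.6376 0.6247 117
ledge 0.0 0.6088 0.635 0.6219 135
ledge 0.04 0.6056 0.6313 0.6184 142
ledge 0.08 0.6026 0.6275 0.615 155
predicted [0.608]
```

```bash
python3 -m creep '{"translation":[[-40,-4,0],[-80,-8,0],[-120,-12,-30],[-155,-14,-65],[-179,-14,-100]],"yaw":[0,0,0,0,0],"gripper":[80,80,80,80,80]}' 
python3 -m creep '{"translation":[[0,0,0],[0,0,0],[0,0,0],[0,0,0],[0,0,0]],"yaw":[0,0,0,0,0],"gripper":[80,80,80,80,80]}'
```

```text
time_s: 9.52
ee_pos: [0.4401, 0.0626, 0.1441]
eef_rot: [3.136, -0.0, 1.656]
force: [2.1, 0.2, -0.2]
grip_width: 0.0647
time_s: 9.93
ee_pos: [0.4415, 0.0628, 0.1451]
eef_rot: [3.134, -0.0, 1.656]
force: [-0.4, 0.2, -0.4]
grip_width: 0.0646
```

```bash
python3 -m creep '{"translation":[[-10,-2,0],[-10.3,-2.2,-30],[-10.3,-2.2,-65],[-10.3,-2.2,-95],[-10.3,-2.2,-116]],"yaw":[0,0,0,0,0],"gripper":[80,80,80,80,80]}' 15
python3 -m creep '{"translation":[[0,0,0],[0,0,0],[0,0,0],[0,0,0],[0,0,0]],"yaw":[0,0,0,0,0],"gripper":[200,200,200,200,200]}' 15
python3 -m creep '{"translation":[[0,0,0],[0,0,0],[0,0,0],[0,0,0],[0,0,0]],"yaw":[0,0,0,0,0],"gripper":[200,200,200,200,200]}' 15
```

```text
time_s: 10.35
ee_pos: [0.4303, 0.0605, 0.0272]
eef_rot: [3.135, -0.0, 1.656]
force: [-0.3, -0.1, 0.3]
grip_width: 0.0645
time_s: 10.77
ee_pos: [0.4311, 0.0605, 0.0286]
eef_rot: [3.133, -0.0, 1.656]
force: [-1.1, 0.4, 7.2]
grip_width: 0.0356
time_s: 11.18
ee_pos: [0.4311, 0.0605, 0.0287]
eef_rot: [3.133, -0.0, 1.656]
force: [-0.5, -0.0, 1.3]
grip_width: 0.0355
```

```bash
python3 -m creep '{"translation":[[0,0,35],[0,0,70],[0,0,110],[0,0,140],[20,-3,140]],"yaw":[0,0,0,0,0],"gripper":[200,200,200,200,200]}' 15
python3 -m creep '{"translation":[[40,-5,0],[80,-10,0],[120,-15,0],[150,-20,0],[165,-20,0]],"yaw":[0,0,0,0,0],"gripper":[200,200,200,200,200]}'
python3 -m creep '{"translation":[[0,0,0],[0,0,0],[0,0,0]],"yaw":[0,0,0],"gripper":[200,200,200]}'
```

```text
time_s: 11.6
ee_pos: [0.4518, 0.058, 0.1748]
eef_rot: [3.124, 0.0, 1.657]
force: [0.1, 0.7, 0.2]
grip_width: 0.0356
time_s: 12.02
ee_pos: [0.6192, 0.037, 0.1738]
eef_rot: [3.125, 0.0, 1.656]
force: [-1.3, 1.0, -0.8]
grip_width: 0.0359
time_s: 12.27
ee_pos: [0.6183, 0.0371, 0.1734]
eef_rot: [3.126, 0.0, 1.656]
force: [0.4, 0.1, -0.6]
grip_width: 0.0354
```

```bash
python3 -m creep '{"translation":[[0.5,0,-30],[0.5,0,-60],[0.5,0,-80],[0.5,0,-92],[0.5,0,-97]],"yaw":[0,0,0,0,0],"gripper":[200,200,200,200,200]}' 
python3 -m creep '{"translation":[[0,0,0],[0,0,0],[0,0,-1],[0,0,-2],[0,0,-2]],"yaw":[0,0,0,0,0],"gripper":[200,200,200,200,200]}'
```

```text
time_s: 12.68
ee_pos: [0.6176, 0.0373, 0.0752]
eef_rot: [3.128, -0.0, 1.656]
force: [-1.2, -0.1, 0.1]
grip_width: 0.0355
time_s: 13.1
ee_pos: [0.6179, 0.0373, 0.0739]
eef_rot: [3.127, -0.0, 1.656]
force: [0.5, 0.4, -0.3]
grip_width: 0.0356
```

```bash
python3 -m creep '{"translation":[[0.7,0,0],[0.7,0,-1],[0.7,0,-1],[0.7,0,-1]],"yaw":[0,0,0,0],"gripper":[200,200,200,200]}'
```

```text
time_s: 13.43
ee_pos: [0.619, 0.0373, 0.0737]
eef_rot: [3.125, 0.0, 1.656]
force: [-0.9, 0.1, 5.4]
grip_width: 0.0357
```

```bash
python3 -m creep '{"translation":[[0,0,0],[0,0,0],[0,0,0],[0,0,0],[0,0,0]],"yaw":[0,0,0,0,0],"gripper":[80,80,80,80,80]}' 
python3 -m creep '{"translation":[[0,0,20],[0,0,50],[0,0,80],[0,0,110],[0,0,110]],"yaw":[0,0,0,0,0],"gripper":[80,80,80,80,80]}' 
python3 -m creep '{"translation":[[-35,-14,0],[-70,-28,0],[-105,-42,0],[-140,-56,-10],[-170,-66,-30]],"yaw":[0,0,0,0,0],"gripper":[80,80,80,80,80]}' 
python3 -m creep '{"translation":[[0,0,0],[0,0,0],[0,0,0]],"yaw":[0,0,0],"gripper":[80,80,80]}'
```

```text
time_s: 13.85
ee_pos: [0.6189, 0.0373, 0.0736]
eef_rot: [3.126, 0.0, 1.656]
force: [-0.3, -0.5, 0.3]
grip_width: 0.0633
time_s: 14.27
ee_pos: [0.6208, 0.0373, 0.19]
eef_rot: [3.117, 0.001, 1.656]
force: [-0.4, -1.0, 1.0]
grip_width: 0.0644
time_s: 14.68
ee_pos: [0.4496, -0.0294, 0.1609]
eef_rot: [3.114, 0.002, 1.656]
force: [0.4, -0.5, -0.4]
grip_width: 0.0648
time_s: 14.93
ee_pos: [0.4505, -0.0294, 0.1616]
eef_rot: [3.112, 0.002, 1.656]
force: [0.3, 0.1, 1.2]
grip_width: 0.0649
```

```bash
python3 -m creep '{"translation":[[-12,-4.8,-30],[-12.2,-4.8,-65],[-12.2,-4.8,-100],[-12.2,-4.8,-133],[-12.2,-4.8,-133]],"yaw":[0,0,0,0,0],"gripper":[80,80,80,80,80]}'
python3 -m creep '{"translation":[[0,0,0],[0,0,0],[0,0,0],[0,0,0],[0,0,0]],"yaw":[0,0,0,0,0],"gripper":[200,200,200,200,200]}' 15
python3 -m creep '{"translation":[[0,0,0],[0,0,0],[0,0,0],[0,0,0],[0,0,0]],"yaw":[0,0,0,0,0],"gripper":[200,200,200,200,200]}' 15
python3 -m creep '{"translation":[[0,0,30],[0,0,60],[0,0,100],[0,0,140],[0,0,140]],"yaw":[0,0,0,0,0],"gripper":[200,200,200,200,200]}'
```

```text
time_s: 15.35
ee_pos: [0.4368, -0.0336, 0.024]
eef_rot: [3.119, 0.0, 1.657]
force: [-0.7, -0.0, -1.1]
grip_width: 0.0642
time_s: 15.77
ee_pos: [0.4377, -0.0337, 0.0254]
eef_rot: [3.117, 0.001, 1.657]
force: [-0.2, 0.9, 10.4]
grip_width: 0.0359
time_s: 16.18
ee_pos: [0.4377, -0.0337, 0.0255]
eef_rot: [3.117, 0.001, 1.657]
force: [-1.0, -0.6, 1.8]
grip_width: 0.0357
time_s: 16.6
ee_pos: [0.4402, -0.034, 0.1721]
eef_rot: [3.107, 0.003, 1.657]
force: [0.7, -0.2, 0.9]
grip_width: 0.0357
```

```bash
python3 -m creep '{"translation":[[40,-2,0],[80,-4,0],[120,-6,0],[155,-8.7,0],[183,-8.7,0]],"yaw":[0,0,0,0,0],"gripper":[200,200,200,200,200]}'
python3 -m creep '{"translation":[[0,0,0],[0,0,0],[0,0,0]],"yaw":[0,0,0],"gripper":[200,200,200]}'
```

```text
time_s: 17.02
ee_pos: [0.6252, -0.043, 0.1712]
eef_rot: [3.107, 0.003, 1.656]
force: [-0.5, 0.1, -0.4]
grip_width: 0.0359
time_s: 17.27
ee_pos: [0.6244, -0.043, 0.1704]
eef_rot: [3.109, 0.003, 1.657]
force: [-0.4, 0.6, -0.5]
grip_width: 0.0358
```

Target z is about 0.0705.

```bash
python3 -m creep '{"translation":[[1.5,0,-30],[1.5,0,-60],[1.5,0,-80],[1.5,0,-92],[1.5,0,-97.5]],"yaw":[0,0,0,0,0],"gripper":[200,200,200,200,200]}' 
python3 -m creep '{"translation":[[0.5,0,0],[0.5,0,0],[0.5,0,-1],[0.5,0,-2],[0.5,0,-2]],"yaw":[0,0,0,0,0],"gripper":[200,200,200,200,200]}'
```

```text
time_s: 17.68
ee_pos: [0.6248, -0.0429, 0.0717]
eef_rot: [3.111, 0.002, 1.656]
force: [-1.4, -0.4, -1.0]
grip_width: 0.0357
time_s: 18.1
ee_pos: [0.6258, -0.043, 0.0706]
eef_rot: [3.109, 0.003, 1.656]
force: [0.4, 0.9, 2.6]
grip_width: 0.0358
```

```bash
python3 -m creep '{"translation":[[0,0,0],[0,0,0],[0,0,0],[0,0,0],[0,0,0]],"yaw":[0,0,0,0,0],"gripper":[80,80,80,80,80]}' 
python3 -m creep '{"translation":[[0,0,20],[0,0,50],[0,0,90],[0,0,125],[0,0,125]],"yaw":[0,0,0,0,0],"gripper":[80,80,80,80,80]}' 
python3 -m creep '{"translation":[[-20,-30,0],[-40,-60,0],[-60,-90,0],[-80,-120,0],[-90,-145,0]],"yaw":[0,0,0,0,0],"gripper":[80,80,80,80,80]}' 
python3 -m creep '{"translation":[[-20,-35,0],[-40,-70,0],[-60,-100,0],[-75,-125,0],[-75,-125,0]],"yaw":[0,0,0,0,0],"gripper":[80,80,80,80,80]}' 
python3 -m creep '{"translation":[[0,0,0],[0,0,0],[0,0,0]],"yaw":[0,0,0],"gripper":[80,80,80]}'
python3 - <<'E'
from h import *
print(o0["ee_pos"],o0["eef_rot"])
im,W=cloud("wrist"); save("w5",im); np.savez("/tmp/w5.npz",im=im,W=W)
W=W.reshape(-1,3)
for x,y in((.449,-.350),(.378,-.313)):
    q=W[(abs(W[:,0]-x)<.035)&(abs(W[:,1]-y)<.035)]
    for a,b in((.047,.056),(.036,.044)):
        p=q[(q[:,2]>a)&(q[:,2]<b)]
        if len(p)>5: c,r=cv2.minEnclosingCircle((p[:,:2]*1000).astype(np.float32)); print(a,len(p),np.round(c,1),round(r,1))
E
```

```text
time_s: 18.52
ee_pos: [0.6258, -0.043, 0.0706]
eef_rot: [3.109, 0.003, 1.656]
force: [0.3, 0.1, -0.7]
grip_width: 0.0636
time_s: 18.93
ee_pos: [0.6279, -0.0432, 0.2034]
eef_rot: [3.098, 0.005, 1.657]
force: [0.7, 0.7, 1.3]
grip_width: 0.0643
time_s: 19.35
ee_pos: [0.5361, -0.1898, 0.2034]
eef_rot: [3.099, 0.005, 1.656]
force: [0.6, -0.4, 0.5]
grip_width: 0.0644
time_s: 19.77
ee_pos: [0.4586, -0.3185, 0.2033]
eef_rot: [3.099, 0.006, 1.652]
force: [0.1, -0.2, 0.2]
grip_width: 0.0642
time_s: 20.02
ee_pos: [0.459, -0.3179, 0.2032]
eef_rot: [3.099, 0.006, 1.653]
force: [-0.1, -0.2, 0.1]
grip_width: 0.0646
[ 0.45899979 -0.31789094  0.20316226] [3.09907699 0.00572887 1.65260325]
0.047 397 [ 448.7 -351.4] 13.5
0.036 234 [ 448.6 -351.2] 17.9
0.047 453 [ 377.2 -313.9] 13.4
0.036 259 [ 377.2 -313.9] 17.9
```

View pics/w5.png

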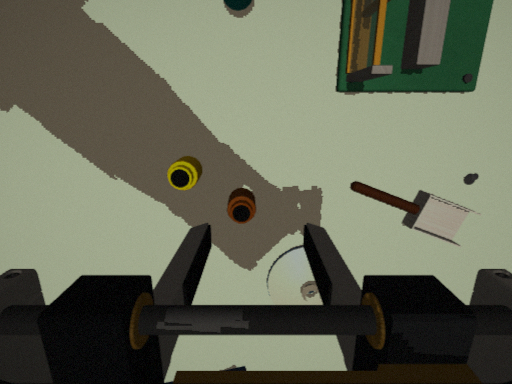

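The last brown vial is at pixel (241,207), or (0.4487, -0.3513). The yellow one at (182,175) clears the fingers.

```bash
python3 -m creep '{"translation":[[-10.3,-33.4,0],[-10.3,-33.4,-35],[-10.3,-33.4,-70],[-10.3,-33.4,-100],[-10.3,-33.4,-100]],"yaw":[0,0,0,0,0],"gripper":[80,80,80,80,80]}'
python3 - <<'E'
from h import *
print((np.array([.4487,-.3513,.028])-o0["ee_pos"])*1000)
E
```

```text
time_s: 20.48
ee_pos: [0.4473, -0.3486, 0.0976]
eef_rot: [3.105, -0.001, 1.654]
force: [-0.0, 0.2, 0.1]
grip_width: 0.0647
[  1.37488061  -2.65377083 -69.62489331]
```

```bash
python3 -m creep '{"translation":[[1.2,-3,-20],[1.2,-3,-45],[1.2,-3,-68],[1.2,-3,-68],[1.2,-3,-68]],"yaw":[0,0,0,0,0],"gripper":[80,80,80,80,80]}'
python3 -m creep '{"translation":[[0,0,0],[0,0,0],[0,0,0],[0,0,0],[0,0,0]],"yaw":[0,0,0,0,0],"gripper":[200,200,200,200,200]}' 15
python3 -m creep '{"translation":[[0,0,0],[0,0,0],[0,0,0],[0,0,0],[0,0,0]],"yaw":[0,0,0,0,0],"gripper":[200,200,200,200,200]}' 15
```

```text
time_s: 20.9
ee_pos: [0.4491, -0.3514, 0.0307]
eef_rot: [3.105, -0.001, 1.655]
force: [0.1, -1.1, 1.1]
grip_width: 0.0644
time_s: 21.32
ee_pos: [0.4493, -0.3516, 0.0315]
eef_rot: [3.105, -0.0, 1.655]
force: [-1.0, -0.3, 6.5]
grip_width: 0.0361
time_s: 21.73
ee_pos: [0.4494, -0.3517, 0.0316]
eef_rot: [3.104, 0.0, 1.655]
force: [-0.5, -0.5, 2.8]
grip_width: 0.0361
```

```bash
python3 -m creep '{"translation":[[0,0,30],[0,0,65],[0,0,100],[0,0,140],[0,0,140]],"yaw":[0,0,0,0,0],"gripper":[200,200,200,200,200]}'
python3 -m creep '{"translation":[[23,28,0],[46,57,0],[70,87,0],[92,115,0],[105,130,0]],"yaw":[0,0,0,0,0],"gripper":[200,200,200,200,200]}'
python3 -m creep '{"translation":[[20,25,0],[40,50,0],[60,75,0],[73,95,0],[73,95,0]],"yaw":[0,0,0,0,0],"gripper":[200,200,200,200,200]}'
python3 -m creep '{"translation":[[0,0,0],[0,0,0],[0,0,0]],"yaw":[0,0,0],"gripper":[200,200,200]}'
```

```text
time_s: 22.15
ee_pos: [0.4512, -0.3533, 0.1791]
eef_rot: [3.097, 0.008, 1.655]
force: [1.1, -1.1, 0.7]
grip_width: 0.036
time_s: 22.57
ee_pos: [0.5578, -0.2203, 0.1787]
eef_rot: [3.097, 0.007, 1.657]
force: [-1.2, 0.5, -0.1]
grip_width: 0.0359
time_s: 22.98
ee_pos: [0.6323, -0.1216, 0.1779]
eef_rot: [3.098, 0.006, 1.66]
force: [-0.4, 0.4, -0.8]
grip_width: 0.0359
time_s: 23.23
ee_pos: [0.6319, -0.1223, 0.1776]
eef_rot: [3.098, 0.006, 1.66]
force: [-0.3, -0.7, -0.9]
grip_width: 0.0357
```

Target z is about 0.0766.

```bash
python3 -m creep '{"translation":[[1,0,-30],[1,0,-60],[1,0,-80],[1,0,-92],[1,0,-99]],"yaw":[0,0,0,0,0],"gripper":[200,200,200,200,200]}' 
python3 -m creep '{"translation":[[0.5,0,0],[0.5,0,0],[0.5,0,-1],[0.5,0,-1.5],[0.5,0,-1.5]],"yaw":[0,0,0,0,0],"gripper":[200,200,200,200,200]}'
```

```text
time_s: 23.65
ee_pos: [0.6321, -0.123, 0.0772]
eef_rot: [3.1, 0.006, 1.659]
force: [-0.4, 0.3, -0.6]
grip_width: 0.036
time_s: 24.07
ee_pos: [0.6331, -0.1232, 0.0766]
eef_rot: [3.098, 0.006, 1.659]
force: [-0.2, 0.1, 0.3]
grip_width: 0.0359
```

```bash
python3 -m creep '{"translation":[[-0.3,0,0],[-0.3,0,-0.8],[-0.3,0,-0.8],[-0.3,0,-0.8]],"yaw":[0,0,0,0],"gripper":[200,200,200,200]}'
python3 -m creep '{"translation":[[0,0,0],[0,0,0],[0,0,0],[0,0,0],[0,0,0]],"yaw":[0,0,0,0,0],"gripper":[80,80,80,80,80]}' 
python3 -m creep '{"translation":[[0,0,20],[0,0,50],[0,0,90],[0,0,125],[0,0,125]],"yaw":[0,0,0,0,0],"gripper":[80,80,80,80,80]}' 
python3 -m creep '{"translation":[[-20,-30,0],[-40,-60,0],[-60,-80,0],[-60,-80,0],[-60,-80,0]],"yaw":[0,0,0,0,0],"gripper":[80,80,80,80,80]}'
python3 - <<'E'
from h import *
im,W=cloud("wrist"); save("w6",im); im2,W2=cloud("scene"); save("s6",im2); np.savez("/tmp/w6.npz",W=W)
W=W.reshape(-1,3)
for s in(.08,0,-.08):
    x,y=.6257-.0862*s,-.0427+.9963*s
    q=W[(abs(W[:,0]-x)<.035)&(abs(W[:,1]-y)<.035)]
    for a,b in((.092,.101),(.081,.089)):
        p=q[(q[:,2]>a)&(q[:,2]<b)]
        if len(p)>5: c,r=cv2.minEnclosingCircle((p[:,:2]*1000).astype(np.float32)); print(s,np.round([x*1e3,y*1e3],1),a,len(p),np.round(c,1),round(r,1),p[:,2].max())
q=W[(W[:,0]>.53)&(W[:,0]<.59)&(W[:,2]>.1)&(W[:,2]<.13)&(W[:,1]<.05)]; print("tab",len(q),q.min(0),q.max(0))
print(o0["ee_pos"])
E
```

```text
time_s: 24.4
ee_pos: [0.6331, -0.1232, 0.0765]
eef_rot: [3.097, 0.007, 1.659]
force: [-0.4, 0.8, 6.3]
grip_width: 0.0358
time_s: 24.82
ee_pos: [0.633, -0.1232, 0.0763]
eef_rot: [3.098, 0.007, 1.659]
force: [-0.0, 0.2, 0.1]
grip_width: 0.0633
time_s: 25.23
ee_pos: [0.6351, -0.1237, 0.2093]
eef_rot: [3.087, 0.01, 1.659]
force: [-0.3, 0.3, 0.6]
grip_width: 0.0645
time_s: 25.65
ee_pos: [0.5745, -0.2046, 0.2094]
eef_rot: [3.087, 0.01, 1.657]
force: [1.0, 0.3, -0.5]
grip_width: 0.0646
0 [625.7 -42.7] 0.092 870 [625.5 -44.2] 13.6 0.10056719011142094
0 [625.7 -42.7] 0.081 466 [625.6 -44.2] 18.0 0.08892629072351509
-0.08 [ 632.6 -122.4] 0.092 647 [ 632.9 -123.2] 13.5 0.10042060179760909
-0.08 [ 632.6 -122.4] 0.081 368 [ 632.8 -123.1] 17.8 0.0887235871139955
tab 484 [ 0.55718454 -0.06680384  0.10098471] [ 0.56984624 -0.04693545  0.12271813]
[ 0.57446859 -0.20461103  0.20940092]
```

View pics/w6.png

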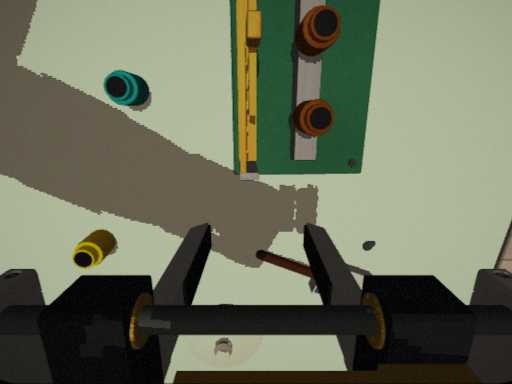

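View pics/s6.png

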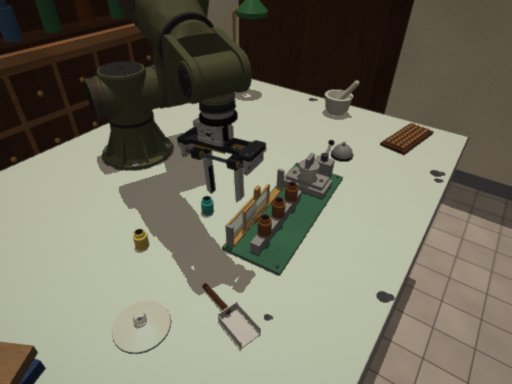

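```bash
cat > chk.py <<'E'
from h import *
_,W=cloud("scene"); W=W.reshape(-1,3); W=W[np.isfinite(W).all(1)]
q=W[(abs(W[:,0]-.608)<.06)&(abs(W[:,1]-.16)<.045)&(W[:,2]>.112)&(W[:,2]<.135)]
print("grip",len(q),(q.min(0)+q.max(0))/2,q[:,2].max(),"(expect .6083,.161,.123)", np.ptp(q,0))
for s in(.08,0,-.08):
    x,y=.6257-.0862*s,-.0427+.9963*s
    q=W[(abs(W[:,0]-x)<.035)&(abs(W[:,1]-y)<.035)&(W[:,2]>.092)&(W[:,2]<.105)]; print("vial",(x,y),len(q),((q.min(0)+q.max(0))/2).round(4),q[:,2].max())
print(o0["ee_pos"],o0["force"])
E
python3 chk.py
python3 -m creep '{"translation":[[0,0,0],[0,0,0],[-7.7,40,0],[-7.7,75,0],[-7.7,105,0]],"yaw":[0,0,0,0,0],"gripper":[255,255,255,255,255]}'
python3 -m creep '{"translation":[[0,0,0],[0,0,0],[0,0,0],[0,0,0],[0,0,0]],"yaw":[0,0,0,0,0],"gripper":[255,255,255,255,255]}'
```

```text
grip 60 [0.61079282 0.158252   0.11891317] 0.1254676152147844 (expect .6083,.161,.123) [0.0159866  0.04511929 0.0131089 ]
vial (0.618804, 0.037003999999999995) 53 [0.6212 0.0353 0.0958] 0.09946439988114265
vial (0.6257, -0.0427) 66 [ 0.6276 -0.0464  0.0957] 0.09928883445696875
vial (0.632596, -0.122404) 77 [ 0.6344 -0.1256  0.097 ] 0.10196361506799179
[ 0.57541543 -0.20326406  0.20925191] [ 0.49397316  0.21350158 -0.07138834]
time_s: 26.22
ee_pos: [0.5676, -0.0959, 0.2091]
eef_rot: [3.087, 0.01, 1.66]
force: [-0.3, -0.3, 1.3]
grip_width: 0.0344
time_s: 26.63
ee_pos: [0.5676, -0.0969, 0.2089]
eef_rot: [3.088, 0.01, 1.659]
force: [0.1, 0.8, -0.1]
grip_width: 0.002
```

```bash
python3 -m creep '{"translation":[[0,0,-35],[0,0,-65],[0,0,-94],[0,0,-94],[0,0,-94]],"yaw":[0,0,0,0,0],"gripper":[255,255,255,255,255]}'
python3 -m creep '{"translation":[[-1.5,5,0],[-2,10,0],[-2.5,15,0],[-3,20,0],[-3.5,25,0]],"yaw":[0,0,0,0,0],"gripper":[255,255,255,255,255]}'
```

```text
time_s: 27.05
ee_pos: [0.5673, -0.0974, 0.1145]
eef_rot: [3.09, 0.009, 1.658]
force: [-0.1, 0.3, 0.1]
grip_width: 0.0006
time_s: 27.47
ee_pos: [0.5642, -0.0719, 0.1155]
eef_rot: [3.088, 0.01, 1.658]
force: [1.1, -1.6, 1.2]
grip_width: 0.0007
```

```bash
python3 -m creep '{"translation":[[-0.6,8,0],[-1.3,16,0],[-2,24,0],[-2.7,32,0],[-3.4,40,0]],"yaw":[0,0,0,0,0],"gripper":[255,255,255,255,255]}'
python3 -m creep '{"translation":[[-0.3,4,0],[-0.7,8,0],[-1,12,0],[-1.3,16,0],[-1.3,16,0]],"yaw":[0,0,0,0,0],"gripper":[255,255,255,255,255]}'
```

```text
time_s: 27.88
ee_pos: [0.5608, -0.031, 0.1156]
eef_rot: [3.088, 0.01, 1.658]
force: [0.8, -2.6, 2.0]
grip_width: 0.0004
time_s: 28.3
ee_pos: [0.5594, -0.0143, 0.1156]
eef_rot: [3.088, 0.01, 1.659]
force: [0.1, -0.4, 0.3]
grip_width: 0.0003
```

```bash
for i in 1; do python3 -m creep '{"translation":[[-0.3,3,0],[-0.5,6,0],[-0.8,9,0],[-1,12,0],[-1,12,0]],"yaw":[0,0,0,0,0],"gripper":[255,255,255,255,255]}'; done
python3 chk.py | tail -1
python3 - <<'E'
from h import *
_,W=cloud("scene"); W=W.reshape(-1,3)
q=W[(W[:,0]>.52)&(W[:,0]<.6)&(W[:,1]>0)&(W[:,1]<.11)&(W[:,2]>.05)&(W[:,2]<.13)]
h=np.histogram(q[:,1],np.arange(0,.112,.004))[0]; print(h, [q[(q[:,1]>=a)&(q[:,1]<a+.004),2].max().round(3) if ((q[:,1]>=a)&(q[:,1]<a+.004)).any() else 0 for a in np.arange(0,.108,.004)])
E
```

```text
time_s: 28.72
ee_pos: [0.5583, -0.0018, 0.1155]
eef_rot: [3.088, 0.009, 1.659]
force: [0.9, -0.7, 0.2]
grip_width: 0.0003
[ 0.55830317 -0.00180259  0.11547857] [ 0.86251629 -0.65856962  0.22353504]
[11 12 10  8 11 11  8  7  3 10  6  7  9  3  9  8  6  7  8  6  7  6  3 26
  6  7  0] [np.float64(0.13), np.float64(0.119), np.float64(0.091), np.float64(0.098), np.float64(0.114), np.float64(0.12), np.float64(0.118), np.float64(0.074), np.float64(0.087), np.float64(0.087), np.float64(0.085), np.float64(0.086), np.float64(0.085), np.float64(0.084), np.float64(0.085), np.float64(0.086), np.float64(0.084), np.float64(0.085), np.float64(0.087), np.float64(0.086), np.float64(0.085), np.float64(0.085), np.float64(0.085), np.float64(0.085), np.float64(0.085), np.float64(0.085), 0]
```

```bash
python3 -m creep '{"translation":[[-0.2,2,0],[-0.3,4,0],[-0.5,6,0],[-0.6,7,0],[-0.7,8,0]],"yaw":[0,0,0,0,0],"gripper":[255,255,255,255,255]}'
python3 -m creep '{"translation":[[-0.2,2,0],[-0.3,4,0],[-0.4,5,0],[-0.5,6,0],[-0.6,7,0]],"yaw":[0,0,0,0,0],"gripper":[255,255,255,255,255]}'
```

```text
time_s: 29.23
ee_pos: [0.5577, 0.0046, 0.1155]
eef_rot: [3.088, 0.012, 1.659]
force: [1.9, -19.3, -1.1]
grip_width: 0.0003
time_s: 29.65
ee_pos: [0.5577, 0.0054, 0.1156]
eef_rot: [3.088, 0.022, 1.657]
force: [3.8, -57.1, -2.9]
grip_width: 0.0001
```

```bash
python3 -m creep '{"translation":[[0.3,-4,0],[0.8,-10,0],[1,-15,0],[1,-15,0],[1,-15,0]],"yaw":[0,0,0,0,0],"gripper":[255,255,255,255,255]}'
python3 -m creep '{"translation":[[0,0,30],[0,0,70],[0,0,110],[0,0,110],[0,0,110]],"yaw":[0,0,0,0,0],"gripper":[255,255,255,255,255]}'
python3 -m creep '{"translation":[[-5,-35,0],[-10,-70,0],[-10,-100,0],[-10,-100,0],[-10,-100,0]],"yaw":[0,0,0,0,0],"gripper":[200,200,200,200,200]}'
python3 chk.py
python3 - <<'E'
from h import *
print(o0["time_s"],o0["ee_pos"],o0["force"])
im,W=cloud("wrist"); save("w7",im)
W=W.reshape(-1,3)
q=W[(W[:,0]>.53)&(W[:,0]<.59)&(W[:,2]>.1)&(W[:,2]<.13)&(W[:,1]<.05)]; print("tab",len(q),q.min(0),q.max(0))
E
```

```text
time_s: 30.07
ee_pos: [0.5586, -0.0093, 0.1156]
eef_rot: [3.088, 0.022, 1.657]
force: [0.3, 0.1, -0.6]
grip_width: 0.0006
time_s: 30.48
ee_pos: [0.5593, -0.0087, 0.2277]
eef_rot: [3.084, 0.022, 1.658]
force: [0.5, 0.5, -1.6]
grip_width: 0.0004
time_s: 30.9
ee_pos: [0.5488, -0.1093, 0.2262]
eef_rot: [3.086, 0.021, 1.656]
force: [-0.0, 0.8, 0.2]
grip_width: 0.02
grip 61 [0.61077908 0.15629884 0.11882882] 0.12548368277923097 (expect .6083,.161,.123) [0.01457599 0.04304355 0.01330973]
vial (0.618804, 0.037003999999999995) 55 [0.6212 0.0348 0.096 ] 0.09987797186538636
vial (0.6257, -0.0427) 67 [ 0.6267 -0.0471  0.096 ] 0.09984321986826478
vial (0.632596, -0.122404) 76 [ 0.6341 -0.1246  0.0961] 0.10002713273988614
[ 0.54880259 -0.1093358   0.22620441] [-0.04067188  0.82882812  0.15293198]
30.95 [ 0.54895886 -0.10837458  0.22642387] [ 0.14219971 -0.46529748 -0.37708825]
tab 416 [0.5499776  0.01350767 0.10069651] [0.56288806 0.03376169 0.12243472]
```

View pics/w7.png

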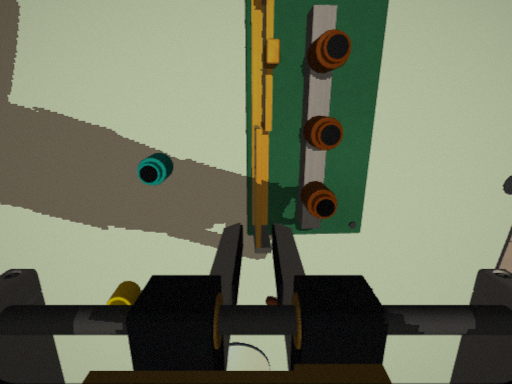

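The guard hit its stop: the tab moved 80 mm and then the push force rose sharply. The tab is now at pixel (272,52), and all three vials are upright at (333,47), (323,133) and (320,200). I'll take one last look at the hopper and guard end before handing in.

```bash
python3 -m creep '{"translation":[[12,37,0],[25,74,0],[37,110,0],[50,147,0],[61,184,0]],"yaw":[0,0,0,0,0],"gripper":[200,200,200,200,200]}'
python3 -m creep '{"translation":[[0,0,0],[0,0,0],[0,0,0]],"yaw":[0,0,0],"gripper":[200,200,200]}'
python3 - <<'E'
from h import *
im,W=cloud("wrist"); save("w8",im); W=W.reshape(-1,3)
p=W[(abs(W[:,0]-.608)<.06)&(abs(W[:,1]-.162)<.045)&(W[:,2]>.112)&(W[:,2]<.13)]
print(cv2.minAreaRect((p[:,:2]*1000).astype(np.float32)),np.median(p[:,2]),o0["ee_pos"],o0["force"],o0["joint_vel"].round(3))
E
```

```text
time_s: 31.42
ee_pos: [0.6101, 0.0795, 0.2263]
eef_rot: [3.086, 0.021, 1.66]
force: [0.7, -0.5, -0.5]
grip_width: 0.0202
time_s: 31.67
ee_pos: [0.6097, 0.0803, 0.2257]
eef_rot: [3.087, 0.021, 1.662]
force: [0.0, 0.3, -0.2]
grip_width: 0.0201
((608.4588623046875, 160.59671020507812), (13.827925682067871, 43.49497985839844), 4.908360004425049) 0.12405769382641067 [0.60965689 0.08030963 0.22571712] [ 0.03550424  0.26493426 -0.24584092] [-0.036 -0.011  0.004 -0.     0.001 -0.001]
```

View pics/w8.png

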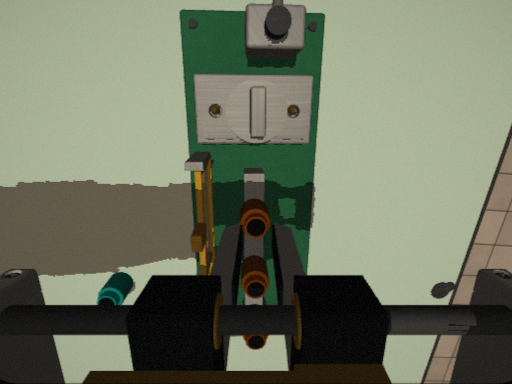

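The hopper is unmoved at (0.6085, 0.1606), grip top at z 0.124. The guard's leading edge at (200,165) meets the post. The robot is clear of everything, so I'm handing in.

```bash
python3 -c "
from station import ctrl
print(ctrl.hand_in())"
```

```text
the job is handed in; nothing more can be done
None
```

I seated the hopper on its two pegs, stood all three brown vials on the ledge, then pushed the guard shut against its post. I handed the job in at about 32 s; no verdict was given. I did not move the bell, the porcelain lid, the scoop or the look-alikes.

**Last checks:**
- **Hopper:** it is within about 1 mm of the peg midpoint, with its grip top at z 0.124 m (0.123 expected). Its angle is 0.086 rad, matching the press.
- **Vials:** all three stand upright. The two the wrist camera measured were within 1 mm of the ledge's centre line. The third, nearest the hopper, I checked only with the scene camera and by eye.
- **Guard:** the tab travelled 80 mm and stopped hard. I did not read the guard joint value directly; I judge it closed from that stop and the last picture.
- **Robot:** it was clear of everything, with contact forces near zero.

**What disagreed or went less cleanly:**
- **Scene camera:** it read about 2–5 mm off from the wrist camera on every object. I relied on the wrist camera.
- **Push force:** the last push reached about 57 N at the closed fingertips before I backed off. That is under the 120 N wrist limit. The 40 N limit is for the arm and gripper body, and I had no separate reading of that.
- **Tool tilt:** the tool had drifted to about 0.06 rad of tilt by the end.

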